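# Crank the model lift level with the plinth

## Robot

A 6-joint arm with a two-finger parallel gripper is mounted at the origin on the work surface. World frame = base frame: x ahead of the robot, y to its left, z up, the work surface at z = 0. Lengths are in m, angles in degrees, forces in N, time in s.
With the tool pointing down it reaches from about 0.35 to 0.975 m from the base axis. Payload 4.9 kg.
Tool frame: the origin (TCP) lies midway between the tips of the shut fingers; the grasp point (between the pads) lies 19 mm behind it; z points along the fingers, x is the direction in which the jaws open and shut, and the axes are right-handed (so a half turn about z gives the same grasp; the last joint's range is limited). The gripper opens to 85 mm and grips with 20 to 120 N. Pads are 22 mm wide; open, the fingers measure 114 mm over their backs; the gripper's body (76 mm by 85 mm) begins 54 mm behind the grasp point. The pads swing forward as they close: fully open they stand 13 mm farther back than shut.
Start: joints at [59.473, 3.019, 92.412, -0, 84.569, -6.818], TCP at [0.251, 0.572, 0.231] pointing down, gripper open.
Joint ranges: [-172.51, 172.51], [-57.92, 126.97], [3.15, 148.05], [-58.71, 238.71], [5.1, 150.11], [-179.66, 179.66]. Speed limits (degrees/s): [147.25, 147.25, 180, 180, 180, 180].

## Interface

Orientations are given as [roll, pitch, yaw] about the fixed x, y, z axes, in that order (R = Rz(yaw) Ry(pitch) Rx(roll)).
In Python, from cell import robot, optics gives the robot as it stands.
- The arm moves only by the tool step_arm, never from a script. Its argument "targets" is a list that holds one entry, the list of rows, each a list of 5 numbers: the shift along the tool's x, y, z in cm, then the turn about the tool's z in degrees, then the closure, from 0 (fully open) to 1 (shut). A call has 1 to 12 rows; each row shifts and turns the commanded pose from where the row before left it, along the tool's axes as they then stand; what a row does not reach is not made up. A row lasts 1/8 s, in which the tool goes at most 62.5 mm and 10.7 degrees, less where a joint would pass 70% of its speed; a pose out of reach is approached as far as the arm can. A call is refused whole if a number of a shift passes 6.25 or a number of a turn 10.7, either way. A call with a gripper value outside its range is refused whole. The fingers move at their own pace and stop on an object; the grip force is fixed at half the most. Time passes only in rows, so rows that do not move let the fingers close. It gives the time, the measured TCP pose, the force and the opening at its end, in the units of the state.
- robot.get_state(): the state, without advancing time (a new reading comes with each control period).
- optics.read_camera(name): name is "scene" or "top"; returns (picture, depth): 420x560x3 uint8, red, green, blue; 420x560 float32, m along the optical axis (not along the pixel's ray), 0 where there is no reading.
- optics.calibration(name): a dict with "camera_matrix" (3x3 intrinsics, pixels), "D" ([k1, k2, p1, p2, k3] as OpenCV has them; the pictures are not rectified), "camera_from_world" (4x4, takes a point from world to camera coordinates). Camera axes: x right, y up, looking along -z (the intrinsics and any distortion apply to the point x, -y, -z); pixel columns grow to the right and rows downward; lengths in m; the calibration is good to about 2 mm. A picture is of the moment at which its call begins. calibration takes no time and is no camera call.
- robot.finish_job(): hands the job in, once; it reports no verdict.
The state is a dict: "clock": time; "joint_positions": joint angles; "joint_velocities": joint speeds; "effort": joint torques, N m; "tcp_pos": TCP position; "orientation": TCP orientation; "contact_force": force on the tool from outside, world axes, zero at the start; "ft_torque": the same for the moment, N m; "gripper_width": opening from 0.0 (shut) to 1.0 (fully open).
Only numpy, scipy, OpenCV 4.12 (cv2) and the standard library are available. Lean on these libraries where they do the work, as an engineer would, in place of code of your own. Each camera call takes 0.05 s, during which the arm holds its last target.

## Task

Take the loose crank from its holder, feel its toothed foot fully home onto the drive hidden down in the collar of the lift stand, pressing only gently, never hard, and wind the lift until its platform is flush with the top of the plinth beside it. Leave the crank seated in the collar and let go of it. Keep the model upright where it stands on the platform, and do not knock over or push about the glue bottle, the cup or the yellow brick.

Things in the scene. Friction and masses are not known exactly. Their poses are not given: they have to be found in the camera images.
- crank_hub (a point): Centre of the crank's square hub, the grip on its turning axis (steel, 24 x 24 mm with flats facing the crank's own x and y, 36 mm tall, 80 to 116 mm above the foot). Its z is the turning axis, up; its x points along the crank arm to the knob. The crank weighs about 0.25 kg and stands foot down, upright, in its holder.
- crank_foot (a point): Centre of the crank's underside, 98 mm below crank_hub on the same axis, same axes. The shaft is round, 34 mm across; its lowest 18 mm are four square teeth that stand on the crank's diagonals (outermost corners on a 36 mm circle), leaving two crossing slots, 10 mm wide, along the crank's x and y.
- crank_knob (a point): Centre of the free-spinning black knob of the crank, upright, 20 mm across, 46 mm tall, 62 mm from the turning axis along the crank's x and 105 mm above the foot. The arm below it (14 mm wide, 10 mm thick) has its top 80 mm above the foot; the knob spans 82 to 128 mm above the foot.
- holder: Black ring on the table (fixed), 66 mm across, 26 mm high, hole 41 mm across; the crank's foot stands on the table inside it. Origin at the centre of its underside.
- well_mouth (a point): Centre of the mouth of the stand's upright grey collar: bore 40 mm, outside 56 mm across, rim 85 mm above the table. z up, y points to the platform. A soft rubber dust seal just inside, which offers no resistance, hides the drive below. Fully home, the crank's foot stands 45 mm under the mouth.
- well_floor (a point): Centre of the collar's floor, 45 mm under the mouth, axes as the mouth. On it stands the hidden drive: a steel cross of two bars 30 mm long, 8 mm wide, 10 mm high, with an 8 mm pin 6 mm taller at its centre. Its angle is unknown and these axes do not show it. The crank's slots drop over it at every quarter turn, if within some 4 degrees; otherwise the teeth rest on the cross, 10 mm too high.
- stand: The fixed lift stand: base 130 x 330 x 12 mm, gearbox 90 x 90 mm, 40 mm high, under the collar. Origin under the collar's axis on the table, y to the platform. Winding the drive clockwise seen from above raises the platform 20 mm a turn, up to 28 mm; it resists with 0.13 N m, and some 4 degrees of play. Its plastic gears bear 40 N pressing or pushing from the crank, no more.
- platform_top (a point): Centre of the top face of the lift platform (aluminium square, 100 x 100 mm), 205 mm from the collar's axis along the stand's y; it stays wherever it has been wound to.
- plinth_top (a point): Centre of the top face of the fixed plinth (white block with plywood top, 100 x 100 mm) just beyond the platform; the platform starts 5 to 21 mm lower.
- model_center (a point): Centre of the small white toy keep (60 x 60 mm foot, 67 mm tall, 0.25 kg) standing loose on the platform.
- glue_bottle: White glue bottle, 40 mm across, 100 mm tall, loose, upright on the table. Origin at its underside.
- brush_cup: Grey empty cup, 66 mm across, 75 mm tall, loose. Origin at its underside.
- brick_block: Yellow toy brick, 64 x 32 x 22 mm, loose on the table. Origin at its underside.
Mind the look-alikes: they are no part of the job. Of the things that look like the part that bears crank_hub, the middle-sized one is meant. Leave any red look-alike of the part that bears model_center alone.

How it is judged (in metres and radians):
On the way, in this order (a step that is already met when the one before it is completed fails the run):
1. the crank is seated fully home on the hidden drive (z of crank_foot in the frame of well_mouth below -0.041 m and horizontal distance between crank_foot and well_mouth below 0.004 m and angle between crank_foot's own z axis and vertical below 0.12 rad), for 0.2 s.
2. with the crank seated, the platform is wound flush with the plinth (all of step 1 and z of platform_top in the frame of plinth_top between -0.003 and 0.003 m), for 0.2 s.
At the end, for the whole second after the job is handed in: The platform's top is level with the plinth's top within 3 mm; the crank stands in the collar, its foot at least 41 mm below the mouth, within 4 mm of the axis and upright within 0.12 rad, and is let go; the model stands upright (within 0.1 rad) on the platform, within 35 mm of its centre (all of step 2 and contact force between each of the arm, the fingers and crank below 0.1 N and angle between model_center's own z axis and vertical below 0.1 rad and z of model_center in the frame of platform_top above 0.025 m and horizontal distance between model_center and platform_top below 0.035 m); the robot touches nothing.
It fails at once if the crank is forced: pressed against the stand (collar or drive) with more than 40 N (contact force between crank and stand above 40 N).
It fails at once if the model is tipped (angle between model_center's own z axis and vertical above 0.3 rad).
It fails at once if the glue bottle, cup or brick is knocked over or pushed more than 40 mm (distance of any of glue_bottle, brush_cup, brick_block from where it was at the start of the episode above 0.04 m or angle between any of glue_bottle, brush_cup's own z axis and vertical above 0.5 rad).
It also fails if it takes over 72 s, if anything falls off the work surface, if the arm or the gripper's body presses on something with over 40 N, if the wrist force passes 120 N, or if a joint passes its speed limit or range.

## Working session

There is one attempt and no reset: what is moved stays moved. The work goes in short steps, Python scripts to look and compute and a tool call to move; the robot and the scene stay as the last step left them, time stands still between calls to the robot, and variables do not carry over. Pictures are saved under pics/ and viewed, and the job is handed in when it is done.

Besides the shell and the picture viewer there is one more tool, called after "Call:" as name(argument=value, ...), one argument or row to a line, values as JSON. step_arm: Moves the arm, as the interface text tells. Its arguments: {"type":"object","properties":{"targets":{"type":"array"}},"required":["targets"]}

```bash
ls; mkdir -p pics
python3 - <<'E'
from cell import robot, optics
import cv2,numpy as np
s=robot.get_state();print(s)
for n in("scene","top"):
    p,d=optics.read_camera(n);cv2.imwrite(f"pics/{n}0.png",p[:,:,::-1]);np.savez(f"{n}0.npz",p=p,d=d)
    print(optics.calibration(n))
E
```

```text
pics
{'clock': 0.0, 'joint_positions': array([ 5.94742056e+01,  3.05582160e+00,  9.24941683e+01, -1.05304317e-04,
        8.45666939e+01, -6.82014169e+00]), 'joint_velocities': array([-0.00594689, -0.06865384,  0.01013237, -0.18427366,  0.09878972,
       -0.00705111]), 'effort': array([ 6.75354386e-04, -3.93685591e+01, -3.70174205e+01, -5.75154695e-05,
        7.11604502e-03,  9.04039979e-06]), 'tcp_pos': array([0.25097188, 0.57171062, 0.23005691]), 'orientation': array([-1.79986248e+02,  1.15870501e-01,  6.62943712e+01]), 'contact_force': array([-1.22145392,  0.12721981,  0.19520903]), 'ft_torque': array([-0.02513133,  0.00095221, -0.06308761]), 'gripper_width': 1.0011702314404674}
{'camera_matrix': array([[460.73427014,   0.        , 278.50292456],
       [  0.        , 460.73427014, 212.16700324],
       [  0.        ,   0.        ,   1.        ]]), 'D': array([-0.07595477,  0.        ,  0.        ,  0.        ,  0.        ]), 'camera_from_world': array([[-0.36782658,  0.92986394, -0.00752694,  0.16182262],
       [-0.75928485, -0.29565793,  0.57971795,  0.32236551],
       [ 0.53683342,  0.21895077,  0.81478245, -1.59807661],
       [ 0.        ,  0.        ,  0.        ,  1.        ]])}
{'camera_matrix': array([[483.3563645 ,   0.        , 283.27832096],
       [  0.        , 483.3563645 , 215.10771429],
       [  0.        ,   0.        ,   1.        ]]), 'D': array([0.0265172, 0.       , 0.       , 0.       , 0.       ]), 'camera_from_world': array([[ 0.02142815, -0.99966714, -0.01436804, -0.0019382 ],
       [ 0.98249243,  0.01839539,  0.1853921 , -0.48854102],
       [-0.18506609, -0.0180891 ,  0.98255958, -1.0808269 ],
       [ 0.        ,  0.        ,  0.        ,  1.        ]])}
```

View pics/scene0.png

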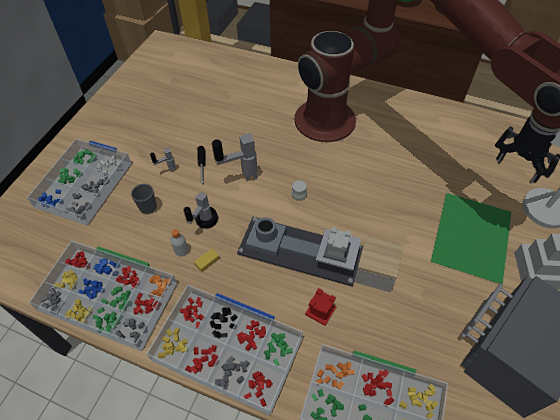

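View pics/top0.png

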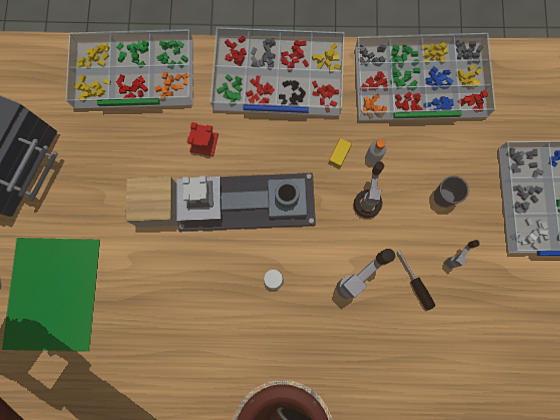

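The scene picture shows three cranks: a small one at (165,160), a large one at (240,155) and the holder one at (203,212). In the top picture these are at (460,258), (365,275) and (369,195). The one in the black holder is middle-sized and stands upright, so it fits the description. The white model is on the platform at (195,192) in top; the red look-alike is at (202,138). Next is an enlarged crop and measurements.

```bash
cat > h.py <<'E'
import numpy as np,cv2
from cell import robot,optics
def cloud(n,d):
    c=optics.calibration(n);K=c["camera_matrix"];T=np.linalg.inv(c["camera_from_world"])
    v,u=np.mgrid[:420,:560]
    q=cv2.undistortPoints(np.stack([u,v],-1).reshape(-1,1,2).astype(float),K,c["D"]).reshape(420,560,2)
    P=np.stack([q[...,0]*d,-q[...,1]*d,-d],-1)
    W=P@T[:3,:3].T+T[:3,3]; W[d==0]=np.nan
    return W
def proj(n,X):
    c=optics.calibration(n);M=c["camera_from_world"];X=np.atleast_2d(X)
    p=X@M[:3,:3].T+M[:3,3]
    return cv2.projectPoints(p*[1,-1,-1],np.zeros(3),np.zeros(3),c["camera_matrix"],c["D"])[0][:,0]
E
python3 - <<'E'
from h import *
W={n:cloud(n,np.load(n+"0.npz")["d"]) for n in("scene","top")}
t=W["top"]
for nm,(u,v) in dict(mouth=(287,193),hold=(369,205),knob=(377,168),hub=(371,192),bottle=(380,145),cup=(452,190),brick=(340,152),plat=(213,205),plinth=(145,200),model=(195,190),big=(352,287),table=(300,240)).items(): print(nm,t[v,u].round(4))
for n in W:
    w=W[n];p=np.load(n+"0.npz")["p"]
    r=(slice(150,225),slice(320,410)) if n=="top" else (slice(180,240),slice(165,235))
    z=w[r][...,2]; print(n,np.nanmax(z), np.histogram(z[~np.isnan(z)],bins=np.arange(-.01,.16,.01)))
    cv2.imwrite(f"pics/crop_{n}.png",cv2.resize(p[r][:,:,::-1],None,fx=7,fy=7,interpolation=cv2.INTER_CUBIC))
i=cv2.hconcat([cv2.resize(cv2.imread(f"pics/crop_{n}.png"),(390,330)) for n in W]);cv2.imwrite("pics/crops.png",i)
r=(slice(160,235),slice(120,325));cv2.imwrite("pics/stand.png",cv2.resize(np.load("top0.npz")["p"][r][:,:,::-1],None,fx=3.9,fy=3.9))
E
```

```text
mouth [ 5.343e-01 -1.000e-04  7.620e-02]
hold [ 0.5115 -0.1879  0.0675]
knob [ 0.582  -0.1967  0.127 ]
hub [ 0.5304 -0.1848  0.1162]
bottle [ 0.6442 -0.209   0.0999]
cup [ 0.5653 -0.3978  0.0063]
brick [ 0.6518 -0.1264  0.0222]
plat [0.5058 0.1701 0.0637]
plinth [0.5103 0.3216 0.0836]
model [0.5265 0.2014 0.1224]
big [ 0.3213 -0.1365  0.1612]
table [ 0.4378 -0.0328 -0.0057]
scene 0.13140180928959944 (array([2313, 1084,   56,  166,   22,   26,   27,   52,  114,   58,   74,
         61,   88,   41,    3,    0]), array([-0.01,  0.  ,  0.01,  0.02,  0.03,  0.04,  0.05,  0.06,  0.07,
        0.08,  0.09,  0.1 ,  0.11,  0.12,  0.13,  0.14,  0.15]))
top 0.1301616574123481 (array([4290, 1198,  191,  404,   38,   34,   51,  106,  123,   33,   29,
         33,  130,   66,    1,    0]), array([-0.01,  0.  ,  0.01,  0.02,  0.03,  0.04,  0.05,  0.06,  0.07,
        0.08,  0.09,  0.1 ,  0.11,  0.12,  0.13,  0.14,  0.15]))
```

View pics/crops.png

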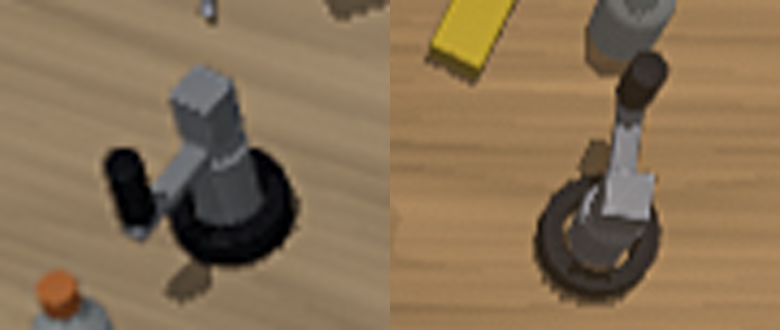

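View pics/stand.png

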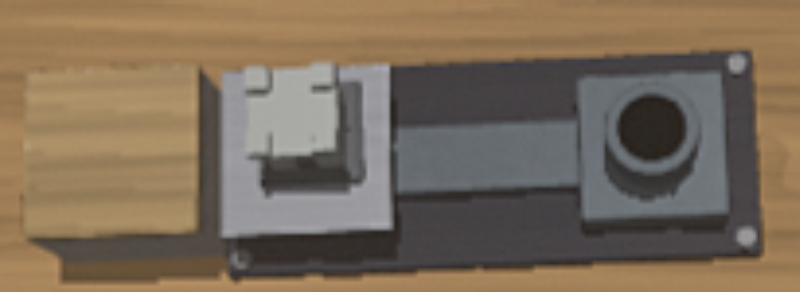

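The crops confirm it: an upright crank with a square hub in the black holder, knob leaning towards the bottle. Now I'll fit positions in both views.

```bash
cat > fit.py <<'E'
from h import *
import sys
def box(w,c,r,z0,z1):
    m=(np.hypot(w[...,0]-c[0],w[...,1]-c[1])<r)&(w[...,2]>z0)&(w[...,2]<z1);return w[m],m
def circ(p):
    A=np.c_[2*p[:,:2],np.ones(len(p))];s=np.linalg.lstsq(A,(p[:,:2]**2).sum(1),rcond=None)[0];return s[:2],np.sqrt(s[2]+s[0]**2+s[1]**2)
def rect(p): return cv2.minAreaRect(p[:,:2].astype(np.float32)*1000)
if __name__=="__main__":
  for n in("scene","top"):
    w=cloud(n,np.load(n+"0.npz")["d"])
    p,_=box(w,(.53,-.185),.03,.108,.125);print(n,"hub",len(p),p.mean(0).round(4),np.median(p[:,2]),rect(p))
    p,_=box(w,(.587,-.197),.022,.12,.14);print("knobtop",len(p),p.mean(0).round(4),rect(p))
    p,_=box(w,(.525,-.185),.045,.02,.03);print("ring",len(p),np.median(p[:,2]),circ(p),rect(p))
    p,_=box(w,(.534,0),.045,.079,.092);print("rim",len(p),np.median(p[:,2]),circ(p),rect(p))
    p,_=box(w,(.534,0.2),.075,.055,.072);print("plat",len(p),np.median(p[:,2]),rect(p))
    p,_=box(w,(.53,0.31),.08,.075,.095);print("plinth",len(p),np.median(p[:,2]),p.mean(0).round(4),rect(p))
    p,_=box(w,(.53,0.2),.06,.105,.14);print("model",len(p),p.mean(0).round(4),rect(p))
    p,_=box(w,(.64,-.21),.06,.05,.12);print("bottle",len(p),p.mean(0).round(4),p[:,2].max(),rect(p))
    p,_=box(w,(.53,.1),.5,-.02,.02);print("table",np.median(p[:,2]))
E
python3 fit.py
```

```text
scene hub 78 [ 0.5306 -0.1928  0.1144] 0.11444752996529384 ((529.0171508789062, -194.20252990722656), (27.484468460083008, 25.943857192993164), 80.69386291503906)
knobtop 43 [ 0.592  -0.2022  0.1263] ((591.3016357421875, -202.46580505371094), (16.851442337036133, 19.987768173217773), 70.14431762695312)
ring 166 0.02456897142575698 (array([ 0.53082418, -0.19114677]), np.float64(0.02528416232649679)) ((534.42724609375, -184.66175842285156), (47.976890563964844, 64.82854461669922), 62.093570709228516)
rim 187 0.08286085342397254 (array([5.37471974e-01, 3.86687525e-04]), np.float64(0.023237006425524263)) ((537.9160766601562, 0.3319091796875), (55.9442138671875, 54.685340881347656), 18.177705764770508)
plat 681 0.06647951662809048 ((523.1032104492188, 209.97860717773438), (103.68672943115234, 110.83264923095703), 4.050008773803711)
plinth 1333 0.08593839298397166 [0.5191 0.3141 0.0858] ((515.93896484375, 296.6566467285156), (101.82650756835938, 133.26193237304688), 3.2615644931793213)
model 404 [0.534  0.2018 0.1264] ((531.2241821289062, 201.4315643310547), (53.95792007446289, 49.97655868
[... 838 characters left out ...]
90625, 0.8394546508789062), (54.149749755859375, 53.35599136352539), 53.15427780151367)
plat 1124 0.06575466941866526 ((520.3343505859375, 209.93557739257812), (101.13359069824219, 111.63898468017578), 4.036550521850586)
plinth 1978 0.08438402370198939 [0.5128 0.3133 0.0842] ((513.7061767578125, 314.7610168457031), (102.0832748413086, 102.57463073730469), 3.9210903644561768)
model 542 [0.5286 0.2013 0.1268] ((529.0838012695312, 201.33090209960938), (51.4244270324707, 50.18885040283203), 3.9876186847686768)
bottle 277 [ 0.6397 -0.2068  0.0768] 0.11487950939815672 ((625.0672607421875, -209.79672241210938), (89.64352416992188, 36.71588897705078), 1.0445590019226074)
table -0.0012041676431342463
```

```bash
cat >> h.py <<'E'
def delta(target,yaw=None):
    s=robot.get_state();p=s["tcp_pos"];y=s["orientation"][2];a=np.radians(y if yaw is None else yaw)
    d=np.array(target)-p
    t=np.array([d[0]*np.cos(a)+d[1]*np.sin(a), d[0]*np.sin(a)-d[1]*np.cos(a), -d[2]])*100
    print("tcp",p.round(4),"rpy",s["orientation"].round(2),"J",s["joint_positions"].round(1),"F",s["contact_force"].round(1),"w",round(s["gripper_width"],3),"t",round(s["clock"],2))
    print("tool shift cm",t.round(3)); return t
E
python3 -c "
from h import *
delta([.528,-.193,.23],82)"
```

```text
tcp [0.251  0.5717 0.2302] rpy [-1.7999e+02  1.1000e-01  6.6290e+01] J [59.5  3.1 92.5 -0.  84.6 -6.8] F [ 0.2  0.1 -0.1] w 1.0 t 0.1
tool shift cm [-7.1875e+01  3.8072e+01  1.8000e-02]
```

Call:
step_arm(
  targets=[
    [[0,0,0,-7.85,0],[0,0,0,-7.85,0],[-4.5,2.38,0,0,0],[-4.5,2.38,0,0,0],[-4.5,2.38,0,0,0],[-4.5,2.38,0,0,0],[-4.5,2.38,0,0,0],[-4.5,2.38,0,0,0],[-4.5,2.38,0,0,0],[-4.5,2.38,0,0,0]],
  ],
)

```text
clock: 1.35
tcp_pos: [0.3897, 0.1876, 0.2309]
orientation: [-180.0, 0.0, 82.0]
contact_force: [0.0, -0.3, 0.8]
gripper_width: 1.002
```

Call:
step_arm(
  targets=[
    [[-4.5,2.38,0,0,0],[-4.5,2.38,0,0,0],[-4.5,2.38,0,0,0],[-4.5,2.38,0,0,0],[-4.5,2.38,0,0,0],[-4.5,2.38,0,0,0],[-4.5,2.38,0,0,0],[-4.4,2.38,0,0,0],[0,0,0,0,0],[0,0,0,0,0]],
  ],
)

```text
clock: 2.6
tcp_pos: [0.5278, -0.1923, 0.2306]
orientation: [-179.9, -0.1, 82.0]
contact_force: [-0.7, 1.7, 0.5]
gripper_width: 0.998
```

Run:
```python
from h import *
delta([.528,-.193,.23])
for n in("scene","top"):
    p,d=optics.read_camera(n);cv2.imwrite(f"pics/{n}1.png",p[:,:,::-1]);np.savez(f"{n}1.npz",p=p,d=d)
i=cv2.hconcat([cv2.imread(f"pics/{n}1.png")[100:300,(80 if n=="scene" else 240):][:,:320] for n in("scene","top")]);cv2.imwrite("pics/hov.png",cv2.resize(i,(800,250)))
```

```text
tcp [ 0.5278 -0.1923  0.2306] rpy [-1.7992e+02 -5.0000e-02  8.1980e+01] J [ -27.6   -5.5  100.9    0.    84.7 -109.6] F [-0.7  1.7  0.5] w 0.998 t 2.6
tool shift cm [-0.064  0.031  0.061]
```

View pics/hov.png

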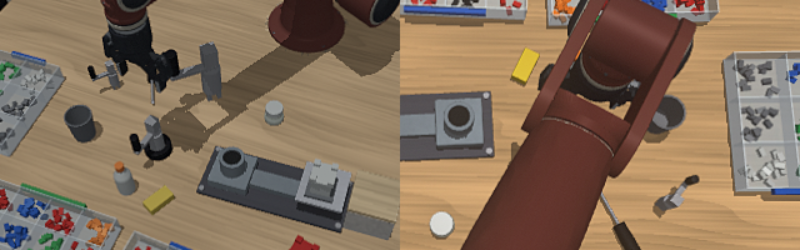

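Run:
```python
from h import *; from fit import box
d=np.load("scene1.npz");w=cloud("scene",d["d"])
for z0,z1 in((.235,.25),(.25,.27),(.27,.29)):
    p,m=box(w,(.528,-.192),.075,z0,z1);print(z0,len(p),p.min(0).round(3),p.max(0).round(3))
    for sgn in(1,-1):
        q=p[(p[:,1]+.192)*sgn>0]
        if len(q): print(sgn,len(q),q.mean(0).round(4),q.min(0).round(3),q.max(0).round(3))
print(proj("scene",[[.528,-.192,.23]]))
p=d["p"][120:215,160:280];cv2.imwrite("pics/f1.png",cv2.resize(p[:,:,::-1],None,fx=6,fy=6))
```

```text
0.235 16 [ 0.517 -0.241  0.242] [ 0.546 -0.145  0.25 ]
1 4 [ 0.5443 -0.1483  0.2472] [ 0.542 -0.152  0.247] [ 0.546 -0.145  0.248]
-1 12 [ 0.5238 -0.2377  0.2461] [ 0.517 -0.241  0.242] [ 0.533 -0.235  0.25 ]
0.25 82 [ 0.511 -0.248  0.25 ] [ 0.547 -0.136  0.27 ]
1 42 [ 0.5421 -0.1432  0.2602] [ 0.533 -0.153  0.25 ] [ 0.547 -0.136  0.27 ]
-1 40 [ 0.524  -0.2382  0.259 ] [ 0.511 -0.248  0.25 ] [ 0.533 -0.234  0.27 ]
0.27 77 [ 0.511 -0.266  0.27 ] [ 0.55  -0.127  0.29 ]
1 33 [ 0.5448 -0.1444  0.2792] [ 0.537 -0.154  0.27 ] [ 0.55  -0.127  0.29 ]
-1 44 [ 0.5257 -0.2402  0.2791] [ 0.511 -0.266  0.27 ] [ 0.535 -0.233  0.29 ]
[[194.97753471 168.34730389]]
```

View pics/f1.png

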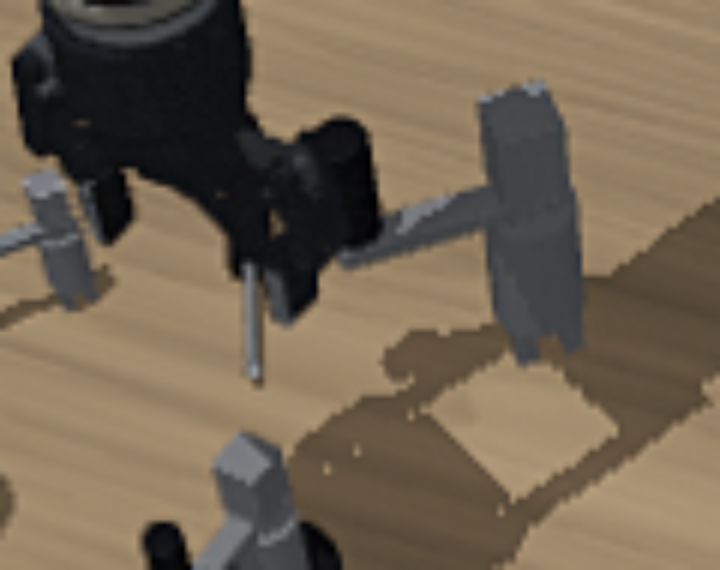

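Call:
step_arm(
  targets=[
    [[-0.06,0.05,4,0,0],[0,0,4,0,0],[0,0,4,0,0],[0,0,2.6,0,0.2],[0,0,0,0,0.4],[0,0,0,0,1],[0,0,0,0,1],[0,0,0,0,1],[0,0,0,0,1]],
  ],
)

```text
clock: 3.82
tcp_pos: [0.5301, -0.194, 0.0877]
orientation: [179.8, 0.0, 82.0]
contact_force: [-0.5, 0.4, 5.4]
gripper_width: 0.27
```

Run:
```python
from h import *
delta([.528,-.193,.084])
p,d=optics.read_camera("scene");cv2.imwrite("pics/g2.png",cv2.resize(p[130:250,150:290,::-1],None,fx=5,fy=5))
```

```text
tcp [ 0.5301 -0.194   0.0877] rpy [1.7979e+02 4.0000e-02 8.1990e+01] J [ -27.7    2.3  107.5    0.    70.  -109.7] F [-0.5  0.4  5.4] w 0.27 t 3.83
tool shift cm [ 0.067 -0.22   0.37 ]
```

View pics/g2.png

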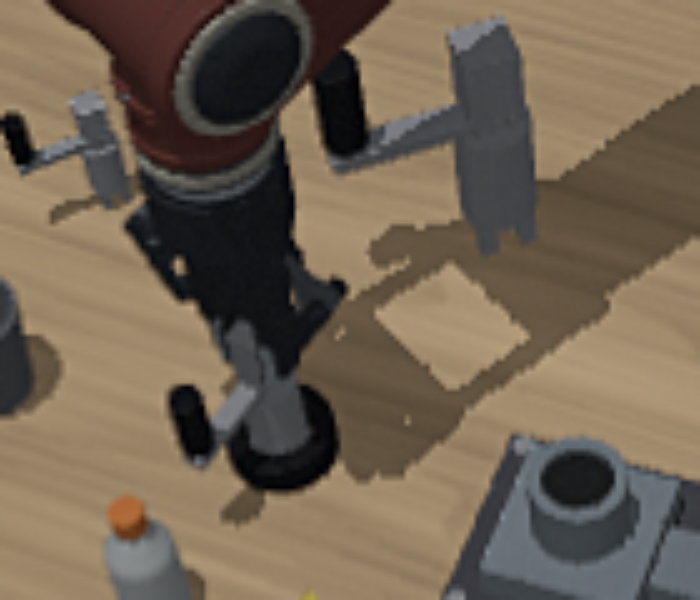

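Call:
step_arm(
  targets=[
    [[0,0,-1,0,1],[0,0,-3,0,1],[0,0,-4,0,1],[0,0,-3.5,0,1],[0,0,0,0,1],[0,0,0,0,1]],
  ],
)

```text
clock: 4.62
tcp_pos: [0.5276, -0.1931, 0.1983]
orientation: [-179.8, -0.0, 82.0]
contact_force: [-0.4, -0.6, -3.2]
gripper_width: 0.273
```

Run:
```python
from h import *
delta([.535,.0005,.20])
delta([.535,.0005,.20],82)
```

```text
tcp [ 0.5276 -0.1931  0.1983] rpy [-1.7984e+02 -5.0000e-02  8.1990e+01] J [ -27.7   -4.2  102.7   -0.    81.6 -109.7] F [-0.4 -0.6 -3.2] w 0.273 t 4.62
tool shift cm [19.271 -1.968 -0.169]
tcp [ 0.5276 -0.1931  0.1983] rpy [-1.7984e+02 -5.0000e-02  8.1990e+01] J [ -27.7   -4.2  102.7   -0.    81.6 -109.7] F [-0.4 -0.6 -3.2] w 0.273 t 4.62
tool shift cm [19.271 -1.963 -0.169]
```

Call:
step_arm(
  targets=[
    [[3.5,-0.36,0,0,1],[4,-0.4,0,0,1],[4,-0.4,0,0,1],[4,-0.4,0,0,1],[3.77,-0.4,0,0,1],[0,0,0,0,1],[0,0,0,0,1]],
  ],
)

```text
clock: 5.5
tcp_pos: [0.535, -0.0001, 0.1982]
orientation: [-179.8, 0.0, 82.0]
contact_force: [0.0, 0.2, -2.2]
gripper_width: 0.27
```

Run:
```python
from h import *; from fit import box,circ,rect
delta([.535,.0005,.20])
for n in("scene","top"):
    p,d=optics.read_camera(n);cv2.imwrite(f"pics/{n}3.png",p[:,:,::-1]);np.savez(f"{n}3.npz",p=p,d=d)
i=cv2.hconcat([cv2.resize(cv2.imread("pics/scene3.png")[150:270,200:340],None,fx=3.3,fy=3.3),cv2.resize(cv2.imread("pics/top3.png")[130:250,220:320],None,fx=3.3,fy=3.3)]);cv2.imwrite("pics/c3.png",i)
```

```text
tcp [ 5.350e-01 -1.000e-04  1.982e-01] rpy [-1.798e+02  3.000e-02  8.201e+01] J [ -8.   -7.9 106.2  -0.   81.9 -90. ] F [ 0.   0.2 -2.2] w 0.27 t 5.5
tool shift cm [ 0.054 -0.01  -0.183]
```

View pics/c3.png

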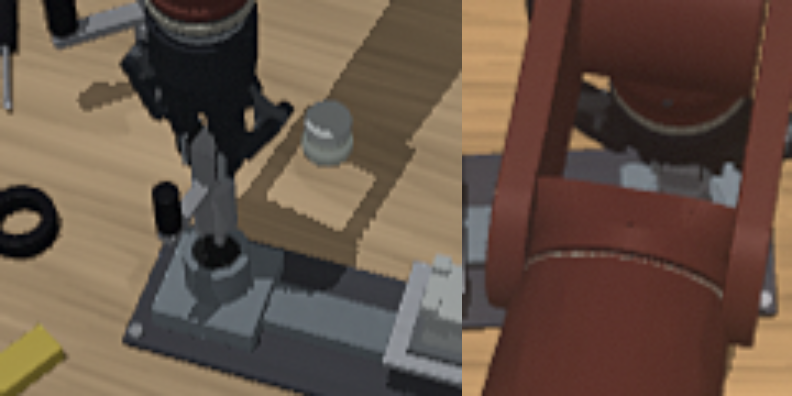

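```bash
cat > sh.py <<'E'
from h import *; from fit import box,circ,rect
from scipy.optimize import least_squares
def shaft(n,w,c,z0,z1,r=.017,rad=.026):
    p,_=box(w,c,rad,z0,z1)
    f=lambda x:(np.hypot(p[:,0]-x[0]-x[2]*(p[:,2]-.15),p[:,1]-x[1]-x[3]*(p[:,2]-.15))-r)
    s=least_squares(f,[c[0],c[1],0,0],loss="soft_l1",f_scale=.001)
    g=least_squares(lambda x:f([x[0],x[1],0,0]),[c[0],c[1]],loss="soft_l1",f_scale=.001)
    return len(p),s.x.round(4),g.x.round(4),np.std(f(s.x)).round(4)
if __name__=="__main__":
    import sys
    M=optics.calibration("scene")["camera_from_world"];print("cam",np.linalg.inv(M)[:3,3])
    w0=cloud("scene",np.load("scene0.npz")["d"])
    for z in(.078,.080,.081):
        p,_=box(w0,(.537,0),.04,z,.09);c,r=circ(p);print("rim",z,len(p),c,r,rect(p)[:2],p.mean(0))
    # collar outer cylinder
    print("collar",shaft("s",w0,(.537,0),.045,.078,.028,.04))
    w3=cloud("scene",np.load("scene3.npz")["d"])
    for a,b in((.13,.185),(.135,.175)):
        print("shaft",shaft("s",w3,(.537,0),a,b))
    # in the holder
    print("shaft in holder",shaft("s",w0,(.529,-.193),.03,.07))
E
python3 sh.py
```

```text
cam [1.16219084 0.294737   1.11642174]
rim 0.078 217 [0.53749534 0.00054688] 0.022253672417024268 ((537.9160766601562, 0.3319091796875), (55.9442138671875, 54.685340881347656)) [5.36620924e-01 2.79980735e-06 8.23396712e-02]
rim 0.08 170 [5.37210365e-01 2.56370038e-04] 0.023371268401744513 ((537.9160766601562, 0.3319091796875), (55.9442138671875, 54.685340881347656)) [0.53666622 0.00097205 0.08331522]
rim 0.081 146 [5.36965544e-01 2.71399010e-04] 0.023912097692757744 ((537.9160766601562, 0.3319091796875), (55.9442138671875, 54.685340881347656)) [0.53698786 0.00139575 0.08376521]
collar (207, array([0.5357, 0.0018, 0.0025, 0.0243]), array([ 5.355e-01, -4.000e-04]), np.float64(0.008))
shaft (149, array([ 0.5333, -0.0006,  0.0031, -0.036 ]), array([ 0.5332, -0.0008]), np.float64(0.0017))
shaft (99, array([ 0.5334, -0.0006,  0.0014,  0.0084]), array([ 0.5334, -0.0006]), np.float64(0.001))
shaft in holder (109, array([ 0.5313, -0.2017,  0.0232, -0.0659]), array([ 0.5289, -0.1952]), np.float64(0.0021))
```

Run:
```python
from sh import *
w0=cloud("scene",np.load("scene0.npz")["d"])
for rad in(.030,.033):
  for c in((.537,0),(.534,0)): print("collar",rad,c,shaft("s",w0,c,.05,.078,.028,rad))
p=np.load("scene0.npz")["p"];c=optics.calibration("scene");T=np.linalg.inv(c["camera_from_world"])
def onplane(uv,z):
    q=cv2.undistortPoints(np.float64(uv).reshape(-1,1,2),c["camera_matrix"],c["D"])[:,0]
    d=np.c_[q[:,0],-q[:,1],-np.ones(len(q))]@T[:3,:3].T;o=T[:3,3];s=(z-o[2])/d[:,2];return o+d*s[:,None]
crop=p[205:260,240:300];g=cv2.cvtColor(crop,cv2.COLOR_RGB2GRAY)
k=8;G=cv2.resize(g,None,fx=k,fy=k,interpolation=cv2.INTER_CUBIC)
cv2.imwrite("pics/rim.png",G)
for th in(45,60,75):
    cs,_=cv2.findContours((G<th).astype(np.uint8),cv2.RETR_LIST,cv2.CHAIN_APPROX_NONE)
    for q in cs:
        a=cv2.contourArea(q)/k/k
        if 80<a<700:
            uv=(q[:,0]+.5)/k-.5+[240,205]
            for z in(.083,.085):
                P=onplane(uv,z);cc,r=circ(P);print(th,round(a),z,cc.round(4),r.round(4),rect(P)[:2])
```

```text
collar 0.03 (0.537, 0) (188, array([ 0.5347,  0.003 , -0.009 ,  0.0389]), array([ 5.356e-01, -5.000e-04]), np.float64(0.0082))
collar 0.03 (0.534, 0) (163, array([0.5363, 0.0022, 0.0162, 0.0283]), array([ 5.349e-01, -4.000e-04]), np.float64(0.0083))
collar 0.033 (0.537, 0) (189, array([ 0.5347,  0.0041, -0.0095,  0.0506]), array([ 5.356e-01, -4.000e-04]), np.float64(0.0082))
collar 0.033 (0.534, 0) (189, array([ 0.5347,  0.0041, -0.0095,  0.0505]), array([ 5.356e-01, -4.000e-04]), np.float64(0.0082))
45 122 0.083 [ 0.5352 -0.0006] 0.0184 ((535.2881469726562, -0.8258686065673828), (37.62954330444336, 36.385746002197266))
45 122 0.085 [ 5.364e-01 -1.000e-04] 0.0184 ((536.5012817382812, -0.25385475158691406), (37.55672073364258, 36.315345764160156))
60 147 0.083 [0.557  0.0122] 0.0241 ((561.1813354492188, 15.508991241455078), (41.72724533081055, 58.00199890136719))
60 147 0.085 [0.5582 0.0128] 0.0241 ((562.344482421875, 16.049348831176758), (41.64651870727539, 57.8897590637207))
60 132 0.083 [ 0.5351 -0.0007] 0.0192 ((535.3483276367188, -0.7378559112548828), (38.99251937866211, 38.0874137878418))
60 132 0.085 [ 5.363e-01 -1.000e-04] 0.0191 ((536.5615234375, -0.166015625), (38.917057037353516, 38.013763427734375))
75 174 0.083 [0.5568 0.0113] 0.0259 ((560.4935302734375, 14.119712829589844), (48.52527618408203, 60.15903091430664))
75 174 0.085 [0.5579 0.0119] 0.0258 ((561.657958984375, 14.662826538085938), (48.431373596191406, 60.0426139831543))
75 143 0.083 [ 0.535  -0.0007] 0.02 ((534.782470703125, -0.819671630859375), (39.864009857177734, 40.144657135009766))
75 143 0.085 [ 5.363e-01 -2.000e-04] 0.0199 ((535.9966430664062, -0.24767494201660156), (39.786861419677734, 40.066993713378906))
```

View pics/rim.png

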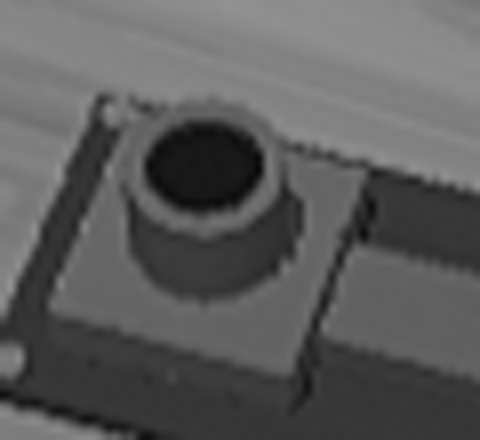

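Run:
```python
from sh import *
im=np.load("scene3.npz")["p"][:,:,::-1]
k=12;u0,v0=250,180;crop=im[v0:240,u0:295]
G=cv2.resize(crop,None,fx=k,fy=k,interpolation=cv2.INTER_CUBIC)
t=np.linspace(0,2*np.pi,90)
def circ3(c,r,z,col):
    P=np.c_[c[0]+r*np.cos(t),c[1]+r*np.sin(t),np.full(90,z)]
    q=((proj("scene",P)-[u0,v0]+.5)*k).astype(int);cv2.polylines(G,[q.reshape(-1,1,2)],True,col,1)
circ3((.5354,-.0005),.020,.0835,(0,255,0));circ3((.5354,-.0005),.028,.0835,(0,255,0))
for z in(.112,.13,.15,.17,.19): circ3((.5333,-.0006),.017,z,(0,0,255))
cv2.imwrite("pics/ov3.png",G)
# edge-based shaft rows
g=cv2.cvtColor(np.load("scene3.npz")["p"],cv2.COLOR_RGB2GRAY)
for v in range(200,222,2): print(v,g[v,258:280])
```

```text
200 [ 64  69  69  70  69  69  72  29  80  80  46  12  14   8  20 123 159 154
 151 151 154 137]
202 [ 58  67  68  69  69  69  72  33  80  80  44   9   3  93 171 157 152 150
 151 156 142  82]
204 [ 85  93  66  68  67  69  69  47  73  77  75  66  45 146 159 154 155 159
 144  81  88  91]
206 [107 127 130  91  96  67  64  68  73  75  74  73  57 110 163 158 161 145
  84  89  92  92]
208 [124 123 124 129 100  57  70  74  74  72  71  65  57 111 166 146  82  88
  94  93  93  91]
210 [122 126 117  71  60  67  73  69  70  68  69  68  61  68  82  82  86  88
  89  91  91  90]
212 [130 103  56  65  69  67  78  78  70  68  70  68  64  66  86  86  86  85
  84  83  84  84]
214 [73 64 67 68 69 68 67 79 75 68 67 69 65 66 92 89 86 84 84 83 84 85]
216 [127  73  67  68  67  69  67  78  76  73  68  69  66  59  87  84  83  84
  86  87  88  89]
218 [67 77 66 67 69 68 68 80 76 73 73 67 65 69 86 87 85 85 85 86 84 83]
220 [106  90  80  68  62  63  62  73  74  73  63  59  64  62  59  68  88  89
  87  86  85  84]
```

View pics/ov3.png

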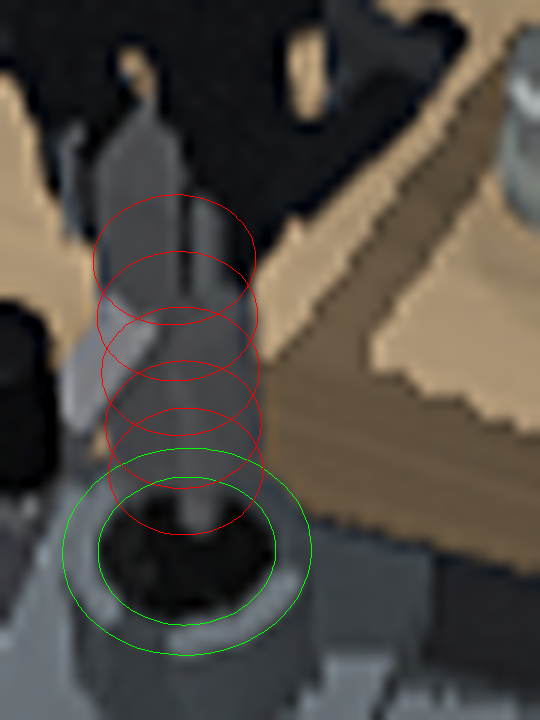

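Call:
step_arm(
  targets=[
    [[0,0.12,1.2,0,1],[0,0,0.8,0,1],[0,0,0.3,0,1],[0,0,0.3,0,1],[0,0,0.3,0,1],[0,0,0,0,1]],
  ],
)

```text
clock: 6.35
tcp_pos: [0.5372, -0.0, 0.1712]
orientation: [-180.0, 0.0, 82.0]
contact_force: [-0.4, -0.4, -1.9]
gripper_width: 0.269
```

Run:
```python
from h import *
delta([.5365,.0,.17])
p,d=optics.read_camera("scene");np.savez("scene4.npz",p=p,d=d)
cv2.imwrite("pics/g4.png",cv2.resize(p[170:250,235:310,::-1],None,fx=8,fy=7.5,interpolation=cv2.INTER_CUBIC))
```

```text
tcp [ 0.5372 -0.      0.1712] rpy [-179.99    0.     82.  ] J [ -7.9  -6.5 107.5  -0.   78.9 -89.9] F [-0.4 -0.4 -1.9] w 0.269 t 6.35
tool shift cm [-0.005 -0.066  0.116]
```

View pics/g4.png

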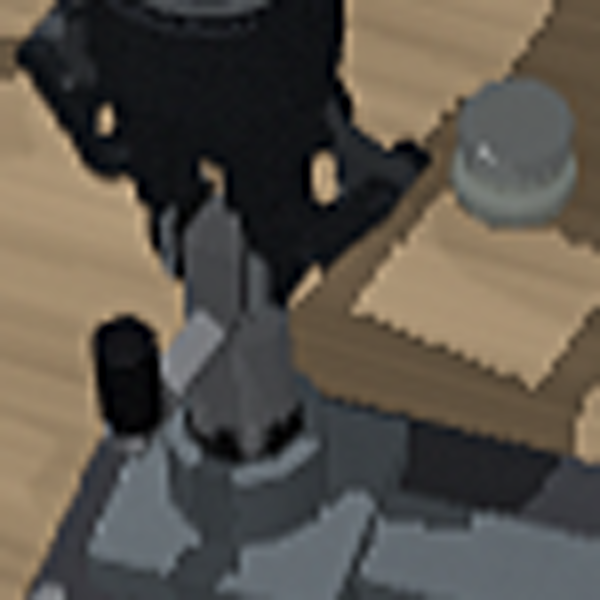

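Call:
step_arm(
  targets=[
    [[0,0,0.3,0,1],[0,0,0.3,0,1],[0,0,0.3,0,1],[0,0,0,0,1]],
  ],
)

```text
clock: 6.9
tcp_pos: [0.537, -0.0, 0.1618]
orientation: [-179.9, -0.0, 82.0]
contact_force: [0.8, 0.5, -2.9]
gripper_width: 0.268
```

Call:
step_arm(
  targets=[
    [[0,0,0.3,0,1],[0,0,0.3,0,1],[0,0,0.3,0,1],[0,0,0.2,0,1],[0,0,0,0,1]],
  ],
)

```text
clock: 7.52
tcp_pos: [0.5371, -0.0001, 0.151]
orientation: [-180.0, -0.0, 82.0]
contact_force: [0.3, -0.1, -2.5]
gripper_width: 0.269
```

Call:
step_arm(
  targets=[
    [[0,0,0.2,0,1],[0,0,0.2,0,1],[0,0,0.2,0,1],[0,0,0,0,1]],
  ],
)

```text
clock: 8.02
tcp_pos: [0.5371, -0.0001, 0.145]
orientation: [-180.0, 0.0, 82.0]
contact_force: [0.0, -0.5, -2.7]
gripper_width: 0.271
```

Call:
step_arm(
  targets=[
    [[0,0,0.2,0,1],[0,0,0.2,0,1],[0,0,0.1,0,1],[0,0,0,0,1]],
  ],
)

```text
clock: 8.52
tcp_pos: [0.5371, -0.0001, 0.1401]
orientation: [-180.0, 0.0, 82.0]
contact_force: [0.2, -0.5, -1.8]
gripper_width: 0.272
```

Call:
step_arm(
  targets=[
    [[0,0,0.1,0,1],[0,0,0.1,0,1],[0,0,0.1,0,1],[0,0,0,0,1]],
  ],
)

```text
clock: 9.02
tcp_pos: [0.5374, -0.0001, 0.1377]
orientation: [180.0, 0.0, 82.0]
contact_force: [0.3, 0.2, -0.4]
gripper_width: 0.275
```

Call:
step_arm(
  targets=[
    [[0,0,0.1,0,1],[0,0,0.1,0,1],[0,0,0,0,1]],
  ],
)

```text
clock: 9.4
tcp_pos: [0.5378, -0.0001, 0.1376]
orientation: [179.9, 0.0, 82.0]
contact_force: [-4.3, 2.0, 8.7]
gripper_width: 0.267
```

Call:
step_arm(
  targets=[
    [[0,0,0,-3,1],[0,0,0,-3,1],[0,0,0,-3,1],[0,0,0,-3,1],[0,0,0,-3,1]],
  ],
)

```text
clock: 10.02
tcp_pos: [0.5389, -0.0, 0.1376]
orientation: [179.8, 0.0, 97.1]
contact_force: [-0.2, 0.6, 5.8]
gripper_width: 0.27
```

Call:
step_arm(
  targets=[
    [[0,0,0,-3,1],[0,0,0,-3,1],[0,0,0,-3,1],[0,0,0,-3,1],[0,0,0,-3,1]],
  ],
)

```text
clock: 10.65
tcp_pos: [0.5389, 0.0001, 0.1376]
orientation: [179.8, 0.1, 112.1]
contact_force: [-0.2, 1.0, 5.2]
gripper_width: 0.271
```

Call:
step_arm(
  targets=[
    [[0,0,0,-3,1],[0,0,0,-3,1],[0,0,0,-3,1],[0,0,0,-3,1],[0,0,0,-3,1]],
  ],
)

```text
clock: 11.28
tcp_pos: [0.5388, 0.0001, 0.1375]
orientation: [179.8, 0.1, 127.1]
contact_force: [-1.1, 1.3, 5.7]
gripper_width: 0.271
```

Call:
step_arm(
  targets=[
    [[0,0,0,-3,1],[0,0,0,-3,1],[0,0,0,-3,1],[0,0,0,-3,1],[0,0,0,-3,1]],
  ],
)

```text
clock: 11.9
tcp_pos: [0.5384, 0.0003, 0.1375]
orientation: [179.9, 0.1, 142.1]
contact_force: [-1.1, 2.6, 6.1]
gripper_width: 0.27
```

Call:
step_arm(
  targets=[
    [[0,0,0,-3,1],[0,0,0,-3,1],[0,0,0,-3,1],[0,0,0,-3,1]],
  ],
)

```text
clock: 12.4
tcp_pos: [0.5381, 0.0006, 0.1375]
orientation: [179.9, 0.1, 154.1]
contact_force: [-2.7, 2.4, 8.4]
gripper_width: 0.267
```

Call:
step_arm(
  targets=[
    [[0,0,0,-3,1],[0,0,0,-3,1],[0,0,0,-3,1],[0,0,0,-3,1]],
  ],
)

```text
clock: 12.9
tcp_pos: [0.5378, 0.0006, 0.1375]
orientation: [179.9, 0.0, 166.1]
contact_force: [-4.5, 2.5, 8.8]
gripper_width: 0.274
```

Call:
step_arm(
  targets=[
    [[0.15,0.07,0,0,1],[0,0,0,0,1],[0,0,0,0,1]],
  ],
)

```text
clock: 13.28
tcp_pos: [0.5374, 0.001, 0.1376]
orientation: [179.9, 0.2, 166.0]
contact_force: [-0.3, 1.2, 7.4]
gripper_width: 0.27
```

Call:
step_arm(
  targets=[
    [[0,0,0,-2,1],[0,0,0,-2,1],[0,0,0,2,1],[0,0,0,2,1],[-0.005,0,0,1.5,1],[-0.005,0,0,1.5,1],[-0.005,0,0,1.5,1],[-0.005,0,0,1.5,1],[-0.005,0,0,1.5,1],[-0.005,0,0,1.5,1]],
  ],
)

```text
clock: 14.52
tcp_pos: [0.5379, 0.001, 0.1376]
orientation: [179.9, 0.2, 157.0]
contact_force: [-0.4, 0.8, 4.8]
gripper_width: 0.269
```

Call:
step_arm(
  targets=[
    [[-0.005,0,0,1.5,1],[-0.005,0,0,1.5,1],[-0.005,0,0,1.5,1],[-0.005,0,0,1.5,1],[-0.005,0,0,1.5,1],[-0.005,0,0,1.5,1],[-0.005,0,0,1.5,1],[-0.005,0,0,1.5,1]],
  ],
)

```text
clock: 15.52
tcp_pos: [0.5382, 0.0006, 0.1375]
orientation: [179.9, 0.2, 145.0]
contact_force: [-0.2, 1.2, 4.9]
gripper_width: 0.272
```

Call:
step_arm(
  targets=[
    [[-0.005,0,0,1.5,1],[-0.005,0,0,1.5,1],[-0.005,0,0,1.5,1],[-0.005,0,0,1.5,1],[-0.005,0,0,1.5,1],[-0.005,0,0,1.5,1],[-0.005,0,0,1.5,1],[-0.005,0,0,1.5,1],[-0.005,0,0,1.5,1],[-0.005,0,0,1.5,1]],
  ],
)

```text
clock: 16.77
tcp_pos: [0.5384, -0.0001, 0.1375]
orientation: [179.9, 0.2, 130.0]
contact_force: [-0.8, -0.8, 5.4]
gripper_width: 0.27
```

Call:
step_arm(
  targets=[
    [[-0.005,0,0,1.5,1],[-0.005,0,0,1.5,1],[-0.005,0,0,1.5,1],[-0.005,0,0,1.5,1],[-0.005,0,0,1.5,1],[-0.005,0,0,1.5,1],[-0.005,0,0,1.5,1],[-0.005,0,0,1.5,1],[-0.005,0,0,1.5,1],[-0.005,0,0,1.5,1]],
  ],
)

```text
clock: 18.02
tcp_pos: [0.5386, -0.0003, 0.1376]
orientation: [179.8, 0.1, 115.0]
contact_force: [-1.8, -0.4, 6.9]
gripper_width: 0.269
```

Run:
```python
from sh import *
delta([.5365,.0,.17]);print(robot.get_state()["ft_torque"])
p,d=optics.read_camera("scene");np.savez("scene5.npz",p=p,d=d)
cv2.imwrite("pics/g5.png",cv2.resize(p[170:250,235:310,::-1],None,fx=8,fy=7.5,interpolation=cv2.INTER_CUBIC))
w=cloud("scene",d)
print(shaft("s",w,(.537,0),.09,.125)); print(shaft("s",w,(.537,0),.095,.12))
from fit import *
for nm in("scene0","scene5"):
  w=cloud("scene",np.load(nm+".npz")["d"]);q,_=box(w,(.523,.21),.075,.055,.075);print(nm,np.median(q[:,2]))
```

```text
tcp [ 5.386e-01 -3.000e-04  1.376e-01] rpy [1.7984e+02 1.2000e-01 1.1495e+02] J [  -7.9   -4.5  109.1   -0.    75.2 -122.9] F [-1.8 -0.4  6.9] w 0.269 t 18.02
tool shift cm [ 0.118 -0.176 -3.245]
[0.03352222 0.33674051 0.04554163]
(60, array([ 0.5318, -0.0044, -0.114 , -0.0408]), array([ 0.5364, -0.0027]), np.float64(0.002))
(44, array([ 0.5301, -0.0039, -0.1622, -0.0281]), array([ 0.5365, -0.0027]), np.float64(0.002))
scene0 0.06679461581966584
scene5 0.06702433430255661
```

View pics/g5.png

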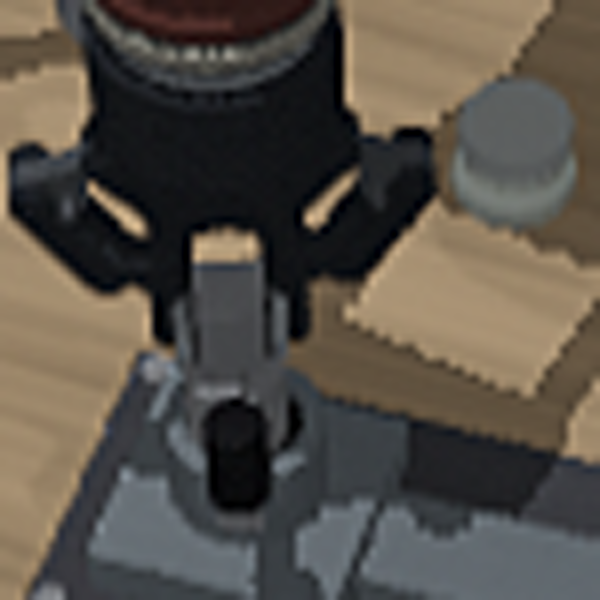

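Call:
step_arm(
  targets=[
    [[0,0,-0.6,0,1],[0,0,-0.6,0,1],[0.26,-0.03,0,0,1],[0,0,0,0,1],[0,0,0,0,1]],
  ],
)

```text
clock: 18.7
tcp_pos: [0.5356, 0.0022, 0.1469]
orientation: [-180.0, -0.0, 115.0]
contact_force: [-0.7, -0.1, -1.8]
gripper_width: 0.275
```

Run:
```python
from sh import *
delta([.5368,.0019,.147]);print(robot.get_state()["ft_torque"])
p,d=optics.read_camera("scene");np.savez("scene6.npz",p=p,d=d)
cv2.imwrite("pics/g6.png",cv2.resize(p[170:250,235:310,::-1],None,fx=8,fy=7.5,interpolation=cv2.INTER_CUBIC))
w=cloud("scene",d)
for a in(.09,.1,.105):print(shaft("s",w,(.537,0),a,.135)[2])
```

```text
tcp [0.5356 0.0022 0.1469] rpy [-1.7996e+02 -2.0000e-02  1.1500e+02] J [  -7.7   -5.4  108.9   -0.    76.5 -122.7] F [-0.7 -0.1 -1.8] w 0.275 t 18.7
tool shift cm [-0.08   0.097 -0.014]
[-0.0164545  -0.03191575 -0.02344224]
[ 5.336e-01 -4.000e-04]
[ 5.334e-01 -5.000e-04]
[ 5.334e-01 -5.000e-04]
```

View pics/g6.png

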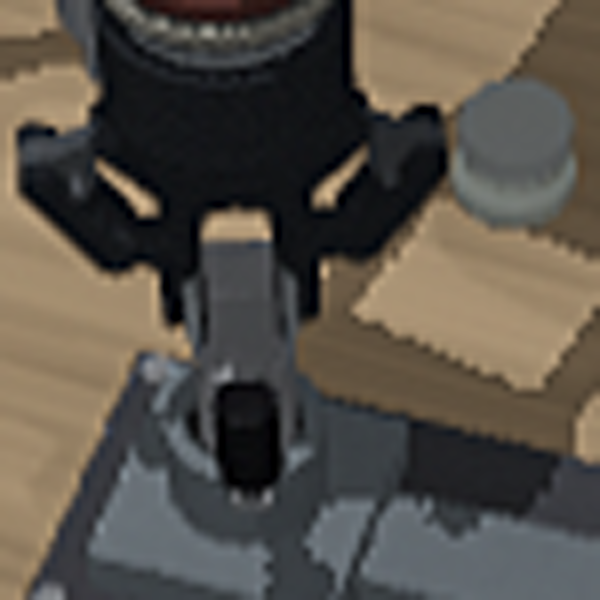

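Call:
step_arm(
  targets=[
    [[-0.04,0.09,0,0,1],[0.047,0,0,-9,1],[0.047,0,0,-9,1],[0.047,0,0,-9,1],[0.047,0,0,-9,1],[0.047,0,0,-9,1],[0,0,0,0,1],[0,0,0,0,1]],
  ],
)

```text
clock: 19.75
tcp_pos: [0.5354, 0.0038, 0.1473]
orientation: [-180.0, 0.0, 159.9]
contact_force: [0.0, -0.3, -2.4]
gripper_width: 0.269
```

```bash
cat > look.py <<'E'
from sh import *
import sys
tag=sys.argv[1]
delta([.5368,.0019,.147])
p,d=optics.read_camera("scene");np.savez(f"scene{tag}.npz",p=p,d=d)
w=cloud("scene",d)
for a in(.09,.1,.105):print(shaft("s",w,(.536,0),a,.13)[2:])
k=12;u0,v0=245,190;G=cv2.resize(p[v0:240,u0:300,::-1],None,fx=k,fy=k,interpolation=cv2.INTER_CUBIC)
H=G.copy();t=np.linspace(0,2*np.pi,90)
def circ3(c,r,z,col):
    P=np.c_[c[0]+r*np.cos(t),c[1]+r*np.sin(t),np.full(90,z)]
    q=((proj("scene",P)-[u0,v0]+.5)*k).astype(int);cv2.polylines(G,[q.reshape(-1,1,2)],True,col,1)
for r in(.017,.02,.028):circ3((.5354,-.0005),r,.0835,(0,255,0))
cv2.imwrite(f"pics/l{tag}.png",G)
E
python3 look.py 7
```

```text
tcp [0.5354 0.0038 0.1473] rpy [-180.      0.    159.86] J [  -7.6   -5.4  109.    -0.    76.5 -167.4] F [ 0.  -0.3 -2.4] w 0.269 t 19.75
tool shift cm [-0.202 -0.13   0.029]
(array([0.5349, 0.0008]), np.float64(0.0017))
(array([0.5348, 0.0008]), np.float64(0.0018))
(array([0.5347, 0.0009]), np.float64(0.0019))
```

View pics/l7.png

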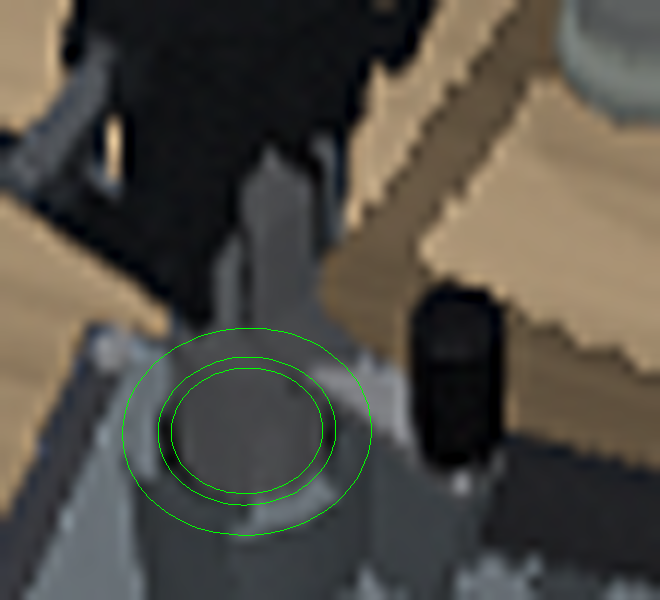

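Call:
step_arm(
  targets=[
    [[-0.03,-0.09,0,0,1],[0,0,0.3,0,1],[0,0,0.3,0,1],[0,0,0.2,0,1],[0,0,0.2,0,1],[0,0,0.1,0,1],[0,0,0,0,1]],
  ],
)

```text
clock: 20.68
tcp_pos: [0.5354, 0.0029, 0.1376]
orientation: [-180.0, 0.0, 160.0]
contact_force: [-3.1, 0.4, 6.2]
gripper_width: 0.269
```

```bash
python3 look.py 8; python3 -c "
from h import *;print(robot.get_state()['ft_torque'])"
```

```text
tcp [0.5354 0.0029 0.1376] rpy [-180.      0.    159.99] J [  -7.7   -4.9  109.4   -0.    75.5 -167.6] F [-3.1  0.4  6.2] w 0.269 t 20.68
tool shift cm [-0.161 -0.047 -0.938]
(array([5.346e-01, 3.000e-04]), np.float64(0.0025))
(array([5.345e-01, 3.000e-04]), np.float64(0.0027))
(array([5.343e-01, 4.000e-04]), np.float64(0.0028))
[7.51383183e-02 8.45076225e-01 8.12847049e-04]
```

View pics/l8.png

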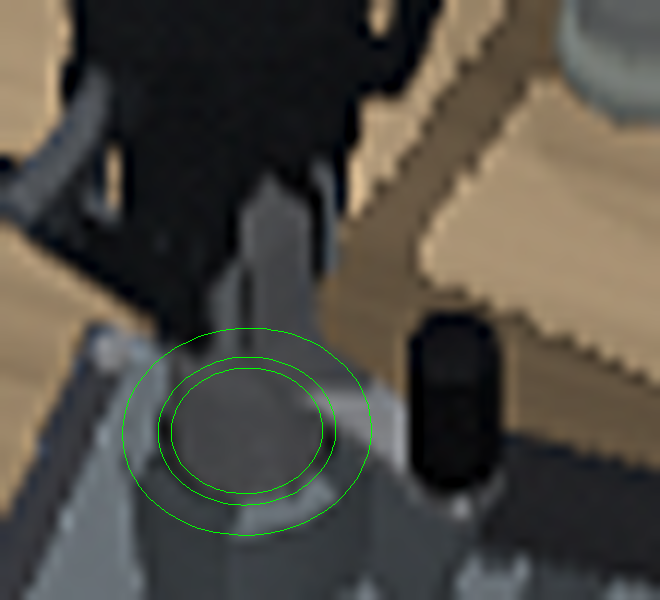

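Call:
step_arm(
  targets=[
    [[-0.008,0,0,2,1],[-0.008,0,0,2,1],[-0.008,0,0,2,1],[-0.008,0,0,2,1],[-0.008,0,0,2,1],[-0.008,0,0,2,1],[-0.008,0,0,2,1]],
  ],
)

```text
clock: 21.6
tcp_pos: [0.537, 0.0024, 0.1374]
orientation: [179.9, 0.2, 145.9]
contact_force: [0.5, -0.2, 5.1]
gripper_width: 0.269
```

Call:
step_arm(
  targets=[
    [[-0.008,0,0,2,1],[-0.008,0,0,2,1],[-0.008,0,0,2,1],[-0.008,0,0,2,1],[-0.008,0,0,2,1],[-0.008,0,0,2,1],[-0.008,0,0,2,1],[-0.008,0,0,2,1]],
  ],
)

```text
clock: 22.6
tcp_pos: [0.5359, 0.0023, 0.1353]
orientation: [-180.0, -0.0, 129.9]
contact_force: [3.7, -2.6, -5.6]
gripper_width: 0.266
```

Call:
step_arm(
  targets=[
    [[0,0,0.2,0,1],[0,0,0.2,0,1],[0,0,0.1,0,1],[0,0,0,0,1]],
  ],
)

```text
clock: 23.1
tcp_pos: [0.5364, 0.0023, 0.1315]
orientation: [180.0, 0.0, 130.0]
contact_force: [1.4, -0.9, 0.3]
gripper_width: 0.27
```

Call:
step_arm(
  targets=[
    [[0,0,0.15,0,1],[0,0,0.15,0,1],[0,0,0.1,0,1],[0,0,0,0,1]],
  ],
)

```text
clock: 23.6
tcp_pos: [0.5364, 0.0022, 0.1277]
orientation: [180.0, 0.0, 130.0]
contact_force: [1.3, -1.8, 3.1]
gripper_width: 0.269
```

Call:
step_arm(
  targets=[
    [[0,0,0,0,0.4],[0,0,0,0,0.4],[0,-0.25,-0.1,0,0.4],[0,0,0,0,0.4]],
  ],
)

```text
clock: 24.1
tcp_pos: [0.534, 0.0006, 0.1282]
orientation: [-180.0, -0.0, 130.0]
contact_force: [0.8, 0.1, 0.2]
gripper_width: 0.601
```

```bash
python3 look.py 9
python3 - <<'E'
from fit import *
d=np.load("scene9.npz")["d"];w=cloud("scene",d)
q,_=box(w,(.523,.21),.075,.055,.078);print("plat",np.median(q[:,2]))
p,d=optics.read_camera("top");cv2.imwrite("pics/t9.png",cv2.resize(p[120:260,200:400,::-1],None,fx=3,fy=3))
w=cloud("top",d);q,_=box(w,(.523,.21),.075,.055,.078);print("plat top",np.median(q[:,2]))
E
```

```text
tcp [0.534  0.0006 0.1282] rpy [-1.7998e+02 -2.0000e-02  1.2998e+02] J [  -7.9   -4.4  110.     0.    74.5 -137.9] F [0.8 0.1 0.2] w 0.601 t 24.1
tool shift cm [-0.077  0.297 -1.882]
(array([ 5.347e-01, -5.000e-04]), np.float64(0.0033))
(array([ 5.342e-01, -4.000e-04]), np.float64(0.0035))
(array([ 5.34e-01, -2.00e-04]), np.float64(0.0035))
plat 0.06714813086403448
plat top 0.0661445573645858
```

View pics/l9.png

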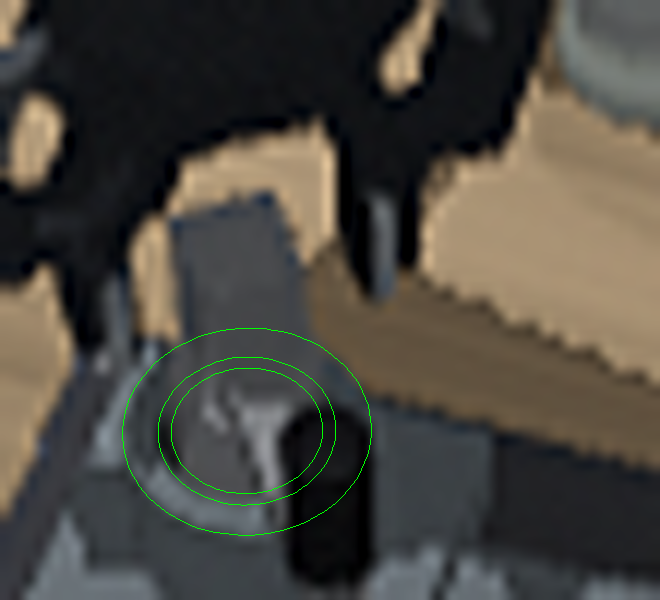

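View pics/t9.png

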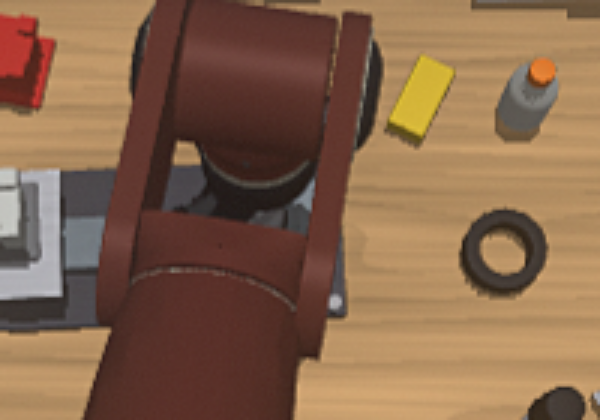

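Call:
step_arm(
  targets=[
    [[0,0,0,0,1],[0,0,0,0,1],[0,0,0,0,1],[0,0,0,5,1],[0,0,0,8,1],[0,0,0,8,1]],
  ],
)

```text
clock: 24.95
tcp_pos: [0.5344, 0.0007, 0.1285]
orientation: [180.0, 0.0, 108.8]
contact_force: [-0.3, 0.1, 1.8]
gripper_width: 0.272
```

Low forces. I'll keep winding.

Call:
step_arm(
  targets=[
    [[0,0,0,9,1],[0,0,0,9,1],[0,0,0,9,1],[0,0,0,9,1],[0,0,0,9,1],[0,0,0,9,1],[0,0,0,9,1],[0,0,0,9,1],[0,0,0,9,1]],
  ],
)

```text
clock: 26.08
tcp_pos: [0.5345, 0.0008, 0.1285]
orientation: [-180.0, -0.0, 27.7]
contact_force: [-0.6, 0.5, 1.4]
gripper_width: 0.266
```

```bash
cat > plat.py <<'E'
from fit import *
import sys
delta([.534,.0007,.1285]);print(robot.get_state()["ft_torque"].round(2))
for n in("scene","top"):
    p,d=optics.read_camera(n);cv2.imwrite(f"pics/{n}_{sys.argv[1]}.png",p[:,:,::-1]);np.savez(f"{n}_{sys.argv[1]}.npz",p=p,d=d)
    w=cloud(n,d);w0=cloud(n,np.load(n+"0.npz")["d"])
    out=[]
    for W in(w0,w):
        q,_=box(W,(.523,.21),.06,.055,.1);h=np.median(q[:,2]);q=q[abs(q[:,2]-h)<.005]
        a,_=box(W,(.515,.315),.04,.06,.1);out.append((len(q),round(np.median(q[:,2])*1000,2),round(np.median(a[:,2])*1000,2)))
    print(n,"before (n,plat,plinth)",out[0],"now",out[1],"gap",round(out[1][1]-out[1][2],2))
E
python3 plat.py a
```

```text
tcp [0.5345 0.0008 0.1285] rpy [-1.800e+02 -3.000e-02  2.773e+01] J [ -7.9  -4.4 109.9   0.   74.5 -35.6] F [-0.6  0.5  1.4] w 0.266 t 26.07
tool shift cm [-0.052 -0.014  0.002]
[ 0.11 -0.04  0.21]
scene before (n,plat,plinth) (588, np.float64(66.73), np.float64(86.13)) now (586, np.float64(72.48), np.float64(86.29)) gap -13.81
top before (n,plat,plinth) (942, np.float64(65.89), np.float64(84.49)) now (919, np.float64(71.48), np.float64(84.5)) gap -13.02
```

Call:
step_arm(
  targets=[
    [[0,0,0,10,1],[0,0,0,10,1],[0,0,0,10,1],[0,0,0,10,1],[0,0,0,10,1],[0,0,0,10,1],[0,0,0,10,1],[0,0,0,10,1],[0,0,0,10,1],[0,0,0,10,1]],
  ],
)

```text
clock: 27.42
tcp_pos: [0.5347, 0.0007, 0.1285]
orientation: [-179.9, -0.0, -72.1]
contact_force: [0.8, 0.6, 0.2]
gripper_width: 0.272
```

Call:
step_arm(
  targets=[
    [[0,0,0,10,1],[0,0,0,10,1],[0,0,0,10,1],[0,0,0,10,1],[0,0,0,10,1],[0,0,0,10,1],[0,0,0,10,1],[0,0,0,10,1],[0,0,0,10,1],[0,0,0,10,1]],
  ],
)

```text
clock: 28.68
tcp_pos: [0.5346, 0.0005, 0.1285]
orientation: [-180.0, 0.0, -172.1]
contact_force: [-0.2, -0.1, 1.9]
gripper_width: 0.272
```

```bash
python3 plat.py b
```

```text
tcp [5.346e-01 5.000e-04 1.285e-01] rpy [-1.7997e+02  2.0000e-02 -1.7214e+02] J [ -7.9  -4.4 109.9  -0.   74.5 164.2] F [-0.2 -0.1  1.9] w 0.272 t 28.68
tool shift cm [0.052 0.025 0.003]
[-0.05  0.01  0.14]
scene before (n,plat,plinth) (588, np.float64(66.73), np.float64(86.13)) now (613, np.float64(83.63), np.float64(86.33)) gap -2.7
top before (n,plat,plinth) (942, np.float64(65.89), np.float64(84.49)) now (987, np.float64(82.58), np.float64(84.23)) gap -1.65
```

Call:
step_arm(
  targets=[
    [[0,0,0,0,0.3],[0,0,0,0,0.3],[0,0,0,0,0.3],[0,0,-1,0,0.3],[0,0,-3,0,0.3],[0,0,-3,0,0.3]],
  ],
)

```text
clock: 29.52
tcp_pos: [0.5343, 0.0006, 0.1996]
orientation: [-180.0, 0.0, -172.0]
contact_force: [-0.1, -1.1, 0.6]
gripper_width: 0.697
```

```bash
python3 plat.py c
python3 - <<'E'
from h import *
p=np.load("scene_c.npz")["p"];cv2.imwrite("pics/cc.png",cv2.resize(p[140:290,200:400,::-1],None,fx=3.8,fy=3.8))
E
```

```text
tcp [0.5343 0.0006 0.1996] rpy [-180.      0.   -171.98] J [ -7.9  -8.2 106.4   0.   81.9 164.1] F [-0.1 -1.1  0.6] w 0.697 t 29.52
tool shift cm [0.026 0.011 7.11 ]
[-0.01 -0.01  0.03]
scene before (n,plat,plinth) (588, np.float64(66.73), np.float64(86.13)) now (627, np.float64(83.72), np.float64(86.16)) gap -2.44
top before (n,plat,plinth) (942, np.float64(65.89), np.float64(84.49)) now (980, np.float64(82.68), np.float64(84.65)) gap -1.97
```

View pics/cc.png

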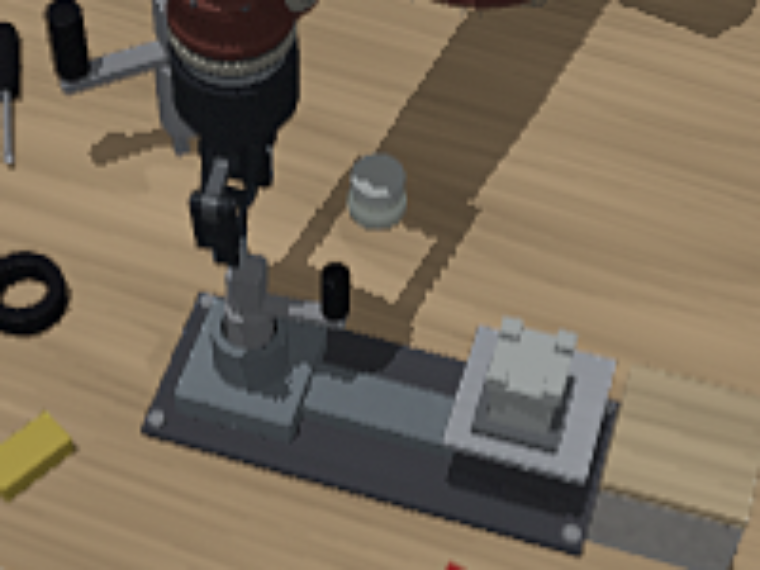

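The crank stands upright and seated (crop 247,330), the arm is clear, and the platform sits about 2.2 mm below the plinth with the model upright. I'll turn the wrist back half a turn, regrip and finish the last 40 degrees.

Call:
step_arm(
  targets=[
    [[0,0,0,-10,0.3],[0,0,0,-10,0.3],[0,0,0,-10,0.3],[0,0,0,-10,0.3],[0,0,0,-10,0.3],[0,0,0,-10,0.3],[0,0,0,-10,0.3],[0,0,0,-10,0.3],[0,0,0,-10,0.3]],
  ],
)

```text
clock: 30.75
tcp_pos: [0.534, 0.0007, 0.1976]
orientation: [179.9, 0.0, -81.7]
contact_force: [0.9, -0.3, 0.9]
gripper_width: 0.699
```

Call:
step_arm(
  targets=[
    [[0,0,0,-10,0.3],[0,0,0,-10,0.3],[0,0,0,-10,0.3],[0,0,0,-10,0.3],[0,0,0,-10,0.3],[0,0,0,-10,0.3],[0,0,0,-10,0.3],[0,0,0,-10,0.3],[0,0,0,-10,0.3],[0,0,0,0,0.3]],
  ],
)

```text
clock: 32.0
tcp_pos: [0.534, 0.0007, 0.1977]
orientation: [-180.0, 0.0, 7.9]
contact_force: [-0.8, 0.1, 0.2]
gripper_width: 0.701
```

Call:
step_arm(
  targets=[
    [[0,0,3,0,0.3],[0,0,2,0,0.3],[0,0,1.9,0,0.3],[0,0,0,0,0.3],[0,0,0,0,1],[0,0,0,0,1],[0,0,0,0,1],[0,0,0,0,1]],
  ],
)

```text
clock: 33.0
tcp_pos: [0.5351, 0.0005, 0.1307]
orientation: [180.0, -0.1, 8.0]
contact_force: [-2.4, -0.3, 5.3]
gripper_width: 0.268
```

Call:
step_arm(
  targets=[
    [[0,0,0,8,1],[0,0,0,8,1],[0,0,0,8,1],[0,0,0,8,1],[0,0,0,0,1]],
  ],
)

```text
clock: 33.62
tcp_pos: [0.535, 0.0004, 0.1308]
orientation: [180.0, -0.1, -24.1]
contact_force: [-1.4, -0.2, 6.5]
gripper_width: 0.271
```

```bash
python3 plat.py d
```

```text
tcp [5.350e-01 4.000e-04 1.308e-01] rpy [ 1.800e+02 -1.000e-01 -2.405e+01] J [ -7.9  -4.6 109.8  -0.   74.7  16.1] F [-1.4 -0.2  6.5] w 0.271 t 33.62
tool shift cm [-0.104  0.009  0.225]
[-0.13  0.37  0.01]
scene before (n,plat,plinth) (588, np.float64(66.73), np.float64(86.13)) now (625, np.float64(85.42), np.float64(86.01)) gap -0.59
top before (n,plat,plinth) (942, np.float64(65.89), np.float64(84.49)) now (974, np.float64(84.34), np.float64(84.41)) gap -0.07
```

Call:
step_arm(
  targets=[
    [[0,0,0,5,1],[0,0,0,0,1],[0,0,0,0,1],[0,0,0,0,0.3],[0,0,0,0,0.3],[0,0,0,0,0.3],[0,0,-1,0,0.3],[0,0,-3,0,0.3],[0,0,-4,0,0.3],[0,0,-4,0,0.3],[0,0,0,0,0.3]],
  ],
)

```text
clock: 35.1
tcp_pos: [0.5367, 0.0003, 0.255]
orientation: [-179.8, -0.5, -29.0]
contact_force: [0.3, -0.6, -0.3]
gripper_width: 0.703
```

```bash
python3 plat.py e
python3 - <<'E'
from sh import *
p=np.load("scene_e.npz")["p"];cv2.imwrite("pics/ce.png",cv2.resize(p[140:290,200:400,::-1],None,fx=3.8,fy=3.8))
w=cloud("scene",np.load("scene_e.npz")["d"])
p,_=box(w,(.535,0),.03,.147,.17);print("hubtop",len(p),np.median(p[:,2]),p.mean(0),rect(p))
p,_=box(w,(.53,0.2),.06,.115,.17);print("model",p.mean(0),rect(p)[:1])
E
```

```text
tcp [5.367e-01 3.000e-04 2.550e-01] rpy [-179.81   -0.49  -29.01] J [ -7.9 -10.3 102.9   0.   86.9  21.1] F [ 0.3 -0.6 -0.3] w 0.703 t 35.1
tool shift cm [-0.25   0.098 12.645]
[ 0.01  0.01 -0.01]
scene before (n,plat,plinth) (588, np.float64(66.73), np.float64(86.13)) now (605, np.float64(85.54), np.float64(86.11)) gap -0.57
top before (n,plat,plinth) (942, np.float64(65.89), np.float64(84.49)) now (978, np.float64(84.47), np.float64(84.51)) gap -0.04
hubtop 91 0.15434542348166713 [0.53753315 0.00075009 0.15422969] ((536.5563354492188, 1.0060462951660156), (24.660053253173828, 25.847702026367188), 63.45561218261719)
model [0.53524337 0.20164976 0.14357303] ((530.9661865234375, 201.38282775878906),)
```

View pics/ce.png

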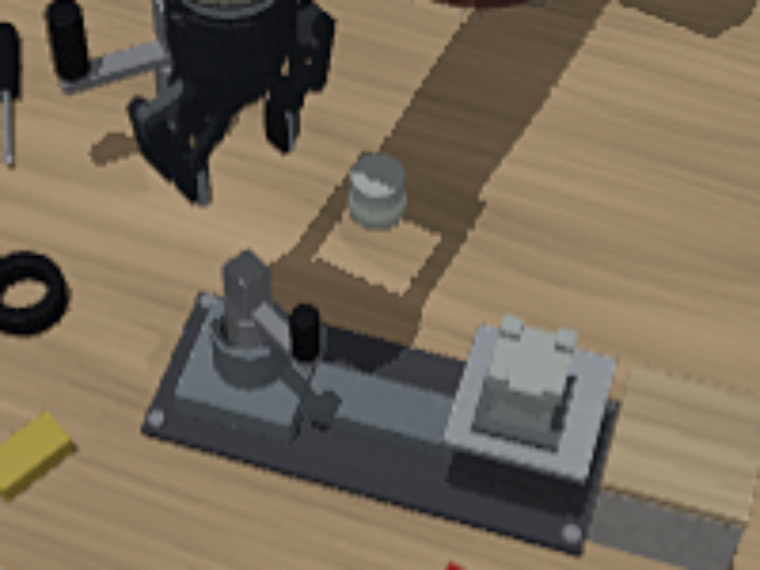

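The hub top reads 0.154 m, against 0.156 m expected when fully home. This camera read the same face 2 mm low at the start too, so the crank is seated. The platform gap is about -0.3 mm, the model is upright and the gripper is clear.

Call:
step_arm(
  targets=[
    [[0,0,0,0,0.3],[0,0,0,0,0.3],[0,0,0,0,0.3],[0,0,0,0,0.3]],
  ],
)

```text
clock: 35.7
tcp_pos: [0.5342, 0.0006, 0.2489]
orientation: [180.0, 0.0, -29.0]
contact_force: [1.2, 0.5, 0.6]
gripper_width: 0.702
```

```bash
python3 -c "
from h import *
print(robot.get_state()['contact_force'],robot.finish_job())"
```

```text
the job is handed in; nothing more can be done
[1.21629193 0.53875721 0.59324534] None
```

The crank is seated fully home on the hidden drive and let go, and the platform is wound flush with the plinth. I handed the job in at about 36 s of the 72 s allowed. The hand-in reports no verdict.

**What I did:** I took the middle-sized crank from its holder and lowered it into the collar until its teeth rested on the cross. The first angle sweep did not seat it, because the crank was about 2 mm off the collar's axis. After re-centring it from the camera picture, the second sweep dropped it home. I wound clockwise about 340° in all, with one regrip half a turn back, then released and lifted clear.

**Last checks:**
- **Platform:** it stands 0.6 mm below the plinth by one camera and level with it by the other. Both are within the 3 mm allowed.
- **Crank:** the hub top read 154 mm. Fully home it should be 156 mm, and that camera read the same face about 2 mm low at the start, so I take it as seated.
- **Force:** the wrist readings taken after each move never showed more than about 10 N while pressing on the stand.
- **Model and loose things:** the model stands upright near the platform's centre. The brick has not moved in the last picture. The bottle was still standing in a picture taken just after seating. I did not recheck the cup.

**Disagreement:** the two cameras differed by about 4 mm in x, so I used one camera's relative measurements and the forces I felt for the final centring.

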